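Change the extractor's bayonet filter and start it

TASK

Change the filter of the engraver's dust extractor: push the clogged cartridge in against its spring, turn it back, lift it out and stand it in the empty steel tray; then put the fresh cartridge in the port, push it in and turn it clockwise until it clicks home and let go. Only when the fresh filter is locked, start the extractor by pushing its wobble stick over to any side until it trips, then let it spring upright. Leave everything else on the bench where it is.

Things in the scene. Friction and masses are not known exactly. Their poses are not given: they have to be found in the camera images.
- extractor: Bench dust extractor, a grey box 280 (x) x 220 (y) x 120 mm high, fixed. Origin: centre of its underside, z up; the -x face with gauge and louvres is the front. A fan hump stands 34 mm above the top plate at the rear, from 105 to 175 mm behind the port's centre (+x). Its filter port is in the top plate, 45 mm in front of the middle
- port (a point): Centre of the filter port at the level of the flat top plate (120 mm above the bench); axes as the extractor's. The hole in the plate is 76 mm wide. A cartridge goes in with its lugs, hence its grip bar, along the port's x axis. It bottoms, lugs on the plate, with its underside at port z = -40 mm; locked, its underside is at z = -30 mm
- collar (a point): Centre of the top of the aluminium bayonet collar round the port, 22 mm above the top plate; inside diameter 96, outside 140 mm. Two gaps 29 mm wide, each marked by a small black rib outside, lie on the port's +x and -x sides. Inside, the lugs can turn only clockwise (from above) from the gaps, under a roof, 75 deg, to notches 4 mm deep in the roof; a wall stops them at about 80 deg
- follower (a joint): Travel (m) of the spring-loaded plate in the port that bears on the cartridge's underside: 0 up, 0.010 with a cartridge locked. A cartridge put in rests on it, underside at port z = -20 mm, lugs just inside the gaps. Spring 4 N at 0, plus 0.4 N/mm. To turn either way, hold the underside between z = -34 and -40 mm (-37 is good, 11 N); let go in the notches, the spring lifts it to -30
- spent_filter: The clogged cartridge, same form and mass as the fresh one but with brownish pleats. At the start locked in the port: bar 75 deg clockwise (from above, give or take 5) of the port's x axis. To free it: push down 7 mm, turn 75 deg anticlockwise, lift; a wall stops it a few deg farther. Origin: centre of its underside; z up, x along bar and lugs (a half turn is the same)
- fresh_filter: The fresh cartridge, standing upright on the bench; white pleats, 0.2 to 0.32 kg, 92 mm tall. Origin: centre of its underside; z up, x along bar and lugs (a half turn is the same). Element 68 mm across up to z = 40 mm; grey cap 90 mm across, z = 40 to 58; two lugs 20 mm wide, 8 mm thick (z = 40 to 48) reach out to 58 mm from the axis on the +x and -x sides; grip bar on top
- fresh_bar (a point): Centre of the fresh cartridge's grip bar: 84 mm long (cartridge x), 18 mm wide (y), 34 mm high (cartridge z = 58 to 92 mm), with flat sides to grip
- spent_bar (a point): Centre of the spent cartridge's grip bar: 84 mm long (cartridge x), 18 mm wide (y), 34 mm high (cartridge z = 58 to 92 mm), with flat sides to grip
- stick: Wobble stick: steel rod 8 mm thick with a 26 mm black ball on its end. Origin: its pivot, on the axis of the switch box, 90 mm above the bench; z along the rod. It tilts to any side against a light spring (0.5 Nm/rad, about 2 N at the ball), trips from 0.30 rad (17 deg), stops at 0.60 rad and springs back upright when let go
- tray: Empty square steel tray, 200 x 200 mm, walls 35 mm high and 4 mm thick, floor 4 mm thick, fixed. Origin: centre of its underside, z up
- start_switch: Fixed cast switch box 70 x 70 mm, 87 mm high with its neck, on an 86 mm square foot, carrying the wobble stick upright on its top. Origin: centre of its underside
- stick_ball (a point): Centre of the stick's ball, 118 mm from the pivot (208 mm above the bench when upright)
- polish_bottle: Bystander: bottle, 60 mm across, 150 mm tall; origin centre of its underside
- copper_plate: Bystander: scalloped copper plate, 130 mm across, lying flat; origin centre of its underside
- hammer: Bystander: hammer 200 mm long, lying flat along its x
- punch: Bystander: round steel punch 130 mm long, 12 mm thick, lying along its x
- copper_bowl: Bystander: copper bowl 120 mm across, 50 mm high
- mug: Bystander: white mug 74 mm across, 85 mm high
- carton: Bystander: closed cardboard box 130 x 130 x 100 mm
Not all that is in view belongs to the job. What is shaped like the spent_filter but blue or yellow is not meant.

How it is judged:
By the outcome, as a careful person would: the job done as asked, in the order asked, and still so for the second after the job is handed in, with the robot touching nothing.
It also fails if it takes over 70 s, if anything falls off the work surface, if the arm or the gripper's body presses on something with over 40 N, if the wrist force passes 120 N, or if a joint passes its speed limit or range.

ROBOT

A 6-joint arm with a two-finger parallel gripper is mounted at the origin on the work surface. World frame = base frame: x ahead of the robot, y to its left, z up, the work surface at z = 0. Lengths are in m, angles in rad, forces in N, time in s.
With the tool pointing down it reaches from about 0.275 to 0.725 m from the base axis. Payload 15.9 kg.
Tool frame: the origin (TCP) lies between the finger pads; the fingertips stand 22 mm ahead of it and the grasp point (between the pads) lies 3 mm ahead of it (ctrl.tips_ahead is the distance from the TCP to the fingertips, in m); y points along the fingers, z is the direction in which the jaws open and shut, and the axes are right-handed (so a half turn about y gives the same grasp; the last joint's range is limited). The gripper opens to 85 mm and grips with 20 to 120 N. Pads are 22 mm wide; open, the fingers measure 114 mm over their backs; the gripper's body (76 mm by 85 mm) begins 54 mm behind the grasp point. The pads swing forward as they close: fully open they stand 13 mm farther back than shut.
Start: joints at [-1.184, 0.213, -0.034, 1.323, 0, 1.571], TCP at [0.189, -0.463, 0.253] pointing down, gripper open.
Joint ranges: [-2.98, 2.98], [-0.74, 1.72], [-1.14, 1.35], [-2.1, 2.04], [-1.57, 1.44], [-3.14, 3.14]. Speed limits (rad/s): [1.89, 1.89, 2.39, 2.57, 3.14, 3.14].

INTERFACE

Orientations are given as a unit quaternion [w, x, y, z].
In Python, from station import status, grab_frame, camera_model, ctrl gives the robot as it stands.
- The arm moves only by the tool apply_moves, never from a script. Its argument "plan" is a list of rows, each a list of 7 numbers: the turn, a rotation vector about the tool's x, y, z in rad, then the shift along the tool's x, y, z in m, then the finger opening in m, from 0 to 0.0854. In form: [[wx, wy, wz, x, y, z, gripper], ...]. A call has exactly 5 rows; each row is the pose to reach, as a shift and turn from the pose commanded when the call began, along the tool's axes at that moment; what a row does not reach only later rows make up. A row lasts 1/12 s, in which the tool goes at most 41.7 mm and 7.16 degrees, less where a joint would pass 70% of its speed; a pose out of reach is approached as far as the arm can. A call with a gripper value outside its range is refused whole. The fingers move at their own pace and stop on an object; "force" is the grip in N (left out, the last holds). Time passes only in rows, so rows that repeat a pose let the fingers close, or fill a call up. It gives the time, the measured TCP pose, the force and the opening at its end, in the units of the state.
- status.get_state(): the state, without advancing time (a new reading comes with each control period).
- grab_frame(name): name is "scene" or "top" or "wrist"; returns the picture (420x560x3 uint8, red, green, blue); there is no depth.
- camera_model(name): a dict with "intrinsics" (3x3 intrinsics, pixels), "k1" (the pictures are not rectified: a ray, as slopes to the right and down, at radius r is drawn at 1 + k1 r^2 times it, then the intrinsics apply), "rvec" (rotation vector, rad) and "tvec" (3), from world to camera coordinates, as OpenCV has them; the wrist camera has in their place "T_tool_cam" (4x4, takes a point from camera to tool coordinates, whose origin is the TCP and whose axes are the tool frame's). Camera axes: x right, y down, z forward; pixel columns grow to the right and rows downward; lengths in m; the calibration is good to about 2 mm. A picture is of the moment at which its call begins: read the wrist's pose just before it. camera_model takes no time and is no camera call.
- ctrl.sign_off(): hands the job in, once; it reports no verdict.
The state is a dict: "time_s": time; "joints": joint angles; "qvel": joint speeds; "joint_efforts": joint torques, N m; "position": TCP position; "tool_rot": TCP orientation; "ft_force": force on the tool from outside, world axes, zero at the start; "wrist_torque": the same for the moment, N m; "finger_gap": opening from 0.0 (shut) to 1.0 (fully open).
Only numpy, scipy, OpenCV 4.12 (cv2) and the standard library are available. Lean on these libraries where they do the work, as an engineer would, in place of code of your own. Each camera call takes 0.05 s, during which the arm holds its last target. There are 200 camera calls.

## Working session

There is one attempt and no reset: what is moved stays moved. The work goes in short steps, Python scripts to look and compute and a tool call to move; the robot and the scene stay as the last step left them, time stands still between calls to the robot, and variables do not carry over. Pictures are saved under pics/ and viewed, about 8 in all and at most 12, crops included, and the job is handed in when it is done.

Besides the shell and the picture viewer there is one more tool, called after "Request:" as a command line: name --pt "numbers of a row" for each row, then --argument value for the rest. apply_moves: Moves the arm, as the interface text tells. Its arguments: {"type":"object","properties":{"plan":{"type":"array","items":{"type":"array","items":{"type":"number"}}},"force":{"type":"number"}},"required":["plan"]}

```bash
mkdir -p pics; ls; cat > h.py <<'E'
import numpy as np, cv2
from scipy.spatial.transform import Rotation as R
from station import status, grab_frame, camera_model, ctrl
def st(): return status.get_state()
def save(n,name):
    s=st(); im=grab_frame(n); cv2.imwrite(f'pics/{name}.png',im[:,:,::-1]); return im,s
def cam(n,s=None):
    m=camera_model(n); K=np.array(m['intrinsics'],float); k1=m['k1']
    if n=='wrist':
        T=np.array(m['T_tool_cam']); q=s['tool_rot']; Rt=R.from_quat([q[1],q[2],q[3],q[0]]).as_matrix()
        Rc=Rt@T[:3,:3]; c=Rt@T[:3,3]+np.array(s['position'])
    else:
        Rw=R.from_rotvec(m['rvec']).as_matrix(); Rc=Rw.T; c=-Rw.T@np.array(m['tvec'])
    return K,k1,Rc,c
def ray(n,uv,s=None):
    K,k1,Rc,c=cam(n,s); D=np.array([k1,0,0,0,0.])
    p=cv2.undistortPoints(np.array(uv,float).reshape(-1,1,2),K,D).reshape(-1,2)
    return c,np.c_[p,np.ones(len(p))]@Rc.T
def onz(n,uv,z,s=None):
    c,d=ray(n,uv,s); return c+d*((z-c[2])/d[:,2])[:,None]
def proj(n,P,s=None):
    K,k1,Rc,c=cam(n,s); p=(np.array(P,float).reshape(-1,3)-c)@Rc
    a=p[:,:2]/p[:,2:]; a=a*(1+k1*(a**2).sum(1))[:,None]; return a@K[:2,:2].T+K[:2,2]
def tool(s):
    q=s['tool_rot']; return R.from_quat([q[1],q[2],q[3],q[0]]).as_matrix()
E
python3 - <<'E'
from h import *
a,s=save('scene','scene0'); b,_=save('top','top0')
print(s, ctrl.tips_ahead); print(tool(s).round(3))
for n in('scene','top'): print(cam(n))
print(camera_model('wrist'))
E
```

```text
pics
{'time_s': 0.0, 'joints': array([-1.18398941e+00,  2.13349549e-01, -3.50656584e-02,  1.32350084e+00,
       -1.52485163e-05,  1.57079128e+00]), 'qvel': array([ 4.48222126e-05, -1.36906647e-03, -1.67288136e-03,  9.30385675e-04,
        1.03539620e-05, -6.13873854e-04]), 'joint_efforts': array([ 6.16303605e-04, -6.86165643e+01,  4.87121952e+01,  1.72800513e-02,
        1.36562900e-06,  2.26792008e-05]), 'position': array([ 0.18849158, -0.46276412,  0.25281685]), 'tool_rot': array([ 0.13582628, -0.13598904,  0.69431034, -0.69353541]), 'ft_force': array([-0.23460078,  0.17410859, -0.70542615]), 'wrist_torque': array([0.0329467 , 0.00038921, 0.00089175]), 'finger_gap': 1.0023928159573794} 0.022
[[-0.926 -0.     0.377]
 [-0.377  0.001 -0.926]
 [ 0.    -1.    -0.001]]
(array([[453.08859512,   0.        , 282.68299112],
       [  0.        , 453.08859512, 209.67856971],
       [  0.        ,   0.        ,   1.        ]]), 0.04170878643960121, array([[-0.76254732,  0.48428899, -0.4289356 ],
       [ 0.64685881,  0.58077521, -0.49424065],
       [ 0.00975986, -0.65434266, -0.75613519]]), 
[... 314 characters left out ...]
28379e-02,  2.37357408e-03],
       [-6.63596322e-04, -1.46436561e-01, -9.89219841e-01]]), array([2.61138114e-01, 6.73971879e-04, 1.80049393e+00]))
{'intrinsics': array([[324.11444676,   0.        , 278.32233467],
       [  0.        , 324.11444676, 211.02978257],
       [  0.        ,   0.        ,   1.        ]]), 'k1': -0.0670239312569229, 'T_tool_cam': array([[-3.10252994e-04,  9.61184532e-01,  2.75906140e-01,
        -6.93177107e-02],
       [ 3.02143311e-04, -2.75906051e-01,  9.61184561e-01,
        -1.20030118e-01],
       [ 9.99999906e-01,  3.81573582e-04, -2.04814798e-04,
         1.16103298e-03],
       [ 0.00000000e+00,  0.00000000e+00,  0.00000000e+00,
         1.00000000e+00]])}
```

View pics/top0.png

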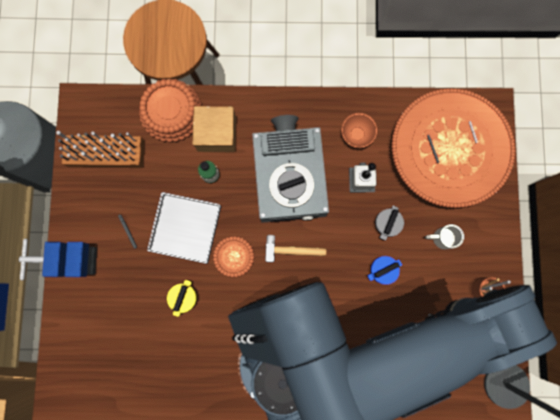

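View pics/scene0.png

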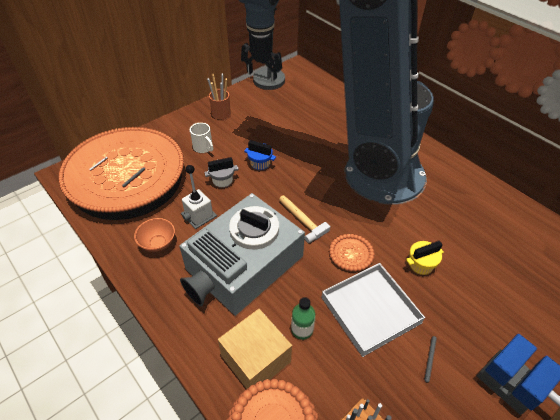

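The top view shows these things that could be taken for a cartridge:
- Grey cap at (390,222) on the bench, which should be the fresh one.
- Blue at (385,270) and yellow at (182,297), both decoys.
- Grey in the port at (291,184), which is the spent one.

The tray is at (184,228) and the switch at (364,177). I'll check the choice in one close crop.

```bash
python3 - <<'E'
from h import *
b=cv2.imread('pics/top0.png'); c=b[100:300,145:425]; cv2.imwrite('pics/c1.png',cv2.resize(c,None,fx=2.8,fy=2.8,interpolation=cv2.INTER_CUBIC))
# rough points
for nm,uv,z in [('spentbar',(291,184),.182+0),('freshbar',(391,222),.092),('tray',(184,228),.0),('ball',(369,168),.208),('yellow',(182,297),.09)]:
    print(nm,onz('top',[uv],z).round(3))
E
```

```text
spentbar [[ 0.565 -0.022  0.182]]
freshbar [[ 0.461 -0.347  0.092]]
tray [[0.443 0.338 0.   ]]
ball [[ 0.612 -0.26   0.208]]
yellow [[0.214 0.318 0.09 ]]
```

View pics/c1.png

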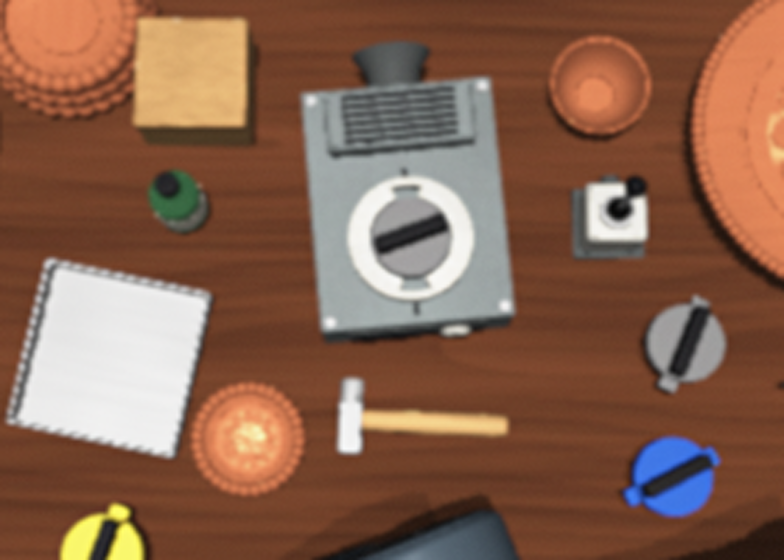

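The close crop confirms it: the fresh cartridge is grey-capped at top (390,222), and the spent one sits in the white collar with ribs at crop (404,170) and (417,308). Next I'll measure with masks.

```bash
cat > m.py <<'E'
from h import *
def comps(mask,box,amin=20):
    u0,v0,u1,v1=box; m=np.zeros(mask.shape,np.uint8); m[v0:v1,u0:u1]=mask[v0:v1,u0:u1]
    cs,_=cv2.findContours(m,cv2.RETR_EXTERNAL,cv2.CHAIN_APPROX_NONE)
    return sorted([c for c in cs if cv2.contourArea(c)>amin],key=cv2.contourArea)[::-1]
def bar(n,im,box,z,s=None,thr=55):
    c=comps((im.max(2)<thr).astype(np.uint8),box)[0]
    P=onz(n,c.reshape(-1,2),z,s)[:,:2].astype(np.float32)
    (cx,cy),(w,h),a=cv2.minAreaRect(P); bp=cv2.boxPoints(((cx,cy),(w,h),a))
    e=max([bp[1]-bp[0],bp[2]-bp[1]],key=np.linalg.norm); 
    return np.array([cx,cy]),sorted([w,h]),np.degrees(np.arctan(e[1]/e[0]))
E
python3 - <<'E'
from m import *
im=cv2.imread('pics/top0.png')[:,:,::-1]
print('spent',bar('top',im,(275,172,308,198),.182)); print('fresh',bar('top',im,(378,203,405,240),.092))
W=((im.min(2)>175)).astype(np.uint8)
c=comps(W,(262,155,322,212))[0]; (u,v),d,a=cv2.fitEllipse(c); print('collar',u,v,d,onz('top',[(u,v)],.142))
r=np.array([(404,170),(417,308)])/2.8+[145,100]; P=onz('top',r,.135); d=P[0]-P[1]; print('port ang',np.degrees(np.arctan2(d[1],d[0])),P,P.mean(0))
c=comps(W,(140,185,225,270))[0]; q=cv2.minAreaRect(c); P=onz('top',cv2.boxPoints(q),.02); print('tray',P.round(3),P.mean(0))
c=comps((im.max(2)<50).astype(np.uint8),(366,158,380,174),5)[0]; m=c.reshape(-1,2).mean(0); print('ball',m,onz('top',[m],.208))
E
```

```text
spent (array([ 0.56718439, -0.02272998]), [0.01610197126865387, 0.07778413593769073], np.float32(-69.05005))
fresh (array([ 0.46253943, -0.34541693]), [0.01599941961467266, 0.08100008964538574], np.float32(-23.02408))
collar 291.215087890625 184.22756958007812 (43.73757553100586, 45.22661209106445) [[ 0.5716708  -0.02324852  0.142     ]]
port ang 5.822767660395519 [[ 0.64955147 -0.0164495   0.135     ]
 [ 0.49019892 -0.03269992  0.135     ]] [ 0.5698752  -0.02457471  0.135     ]
tray [[0.364 0.443 0.02 ]
 [0.563 0.407 0.02 ]
 [0.521 0.218 0.02 ]
 [0.324 0.257 0.02 ]] [0.44287962 0.33121175 0.02      ]
ball [371.22222222 166.27777778] [[ 0.61789047 -0.2664248   0.208     ]]
```

Request:
apply_moves --pt "0 -0.11 0 -0.035 -0.003 -0.018 0.0854" --pt "0 -0.22 0 -0.07 -0.007 -0.036 0.0854" --pt "0 -0.33 0 -0.105 -0.01 -0.054 0.0854" --pt "0 -0.44 0 -0.14 -0.013 -0.071 0.0854" --pt "0 -0.55 0 -0.172 -0.017 -0.088 0.0854" --force 80

```text
time_s: 0.52
position: [0.3155, -0.3149, 0.2702]
tool_rot: [0.321, -0.321, 0.63, -0.63]
ft_force: [0.2, -0.0, -0.3]
finger_gap: 0.997
```

```bash
cat >> h.py <<'E'
def go(xyz,yaw,s=None):
    """tool-frame (wy,x,y,z) to reach TCP xyz with jaw axis at yaw deg, tool down"""
    s=s or st(); T=tool(s); y=np.radians(yaw); z=np.array([np.cos(y),np.sin(y),0]); yy=np.array([0,0,-1.]); G=np.c_[np.cross(yy,z),yy,z]
    w=R.from_matrix(T.T@G).as_rotvec(); d=T.T@(np.array(xyz)-s['position'])
    print('rot',w.round(4),'shift',d.round(4),'|',np.linalg.norm(d).round(3),'m',np.degrees(np.linalg.norm(w)).round(1),'deg  now',s['position'].round(4),'yaw',np.degrees(np.arctan2(T[1,2],T[0,2])).round(2),'t',round(s['time_s'],2),'j6',s['joints'][5].round(2),'F',s['ft_force'].round(1),'M',s['wrist_torque'].round(2),'gap',round(s['finger_gap']*85.4,1))
E
python3 -c "
from h import *
go((.568,-.0235,.30),21)"
```

```text
rot [ 3.000e-04 -9.953e-01 -4.000e-04] shift [-0.3842 -0.0297  0.0328] | 0.387 m 57.0 deg  now [ 0.3155 -0.3149  0.2702] yaw -36.03 t 0.52 j6 1.42 F [ 0.2 -0.  -0.3] M [-0.01  0.01 -0.01] gap 85.2
```

Request:
apply_moves --pt "0 -0.1 0 -0.038 -0.003 0.003 0.0854" --pt "0 -0.2 0 -0.077 -0.006 0.006 0.0854" --pt "0 -0.3 0 -0.115 -0.009 0.009 0.0854" --pt "0 -0.4 0 -0.153 -0.012 0.012 0.0854" --pt "0 -0.5 0 -0.19 -0.015 0.016 0.0854"

```text
time_s: 0.93
position: [0.4409, -0.1711, 0.2854]
tool_rot: [0.467, -0.467, 0.531, -0.531]
ft_force: [1.1, -1.2, 0.3]
finger_gap: 1.002
```

Request:
apply_moves --pt "0 -0.1 0 -0.033 -0.003 0.022 0.0854" --pt "0 -0.2 0 -0.066 -0.006 0.044 0.0854" --pt "0 -0.3 0 -0.099 -0.009 0.066 0.0854" --pt "0 -0.4 0 -0.132 -0.012 0.088 0.0854" --pt "0 -0.495 0 -0.162 -0.015 0.108 0.0854"

```text
time_s: 1.35
position: [0.5698, -0.0248, 0.3]
tool_rot: [-0.583, 0.583, -0.401, 0.4]
ft_force: [0.4, 0.0, 0.5]
finger_gap: 1.001
```

```bash
python3 - <<'E'
from m import *
save('wrist','tmp'); im,s=save('wrist','w1'); go((.568,-.0235,.187),21,s)
for z,n in((.182,'bar'),(.142,'collar')): print(n,proj('wrist',[(.568,-.0235,z)],s))
E
```

```text
rot [-0.0004  0.0101 -0.0018] shift [ 0.0009  0.1124 -0.0053] | 0.113 m 0.6 deg  now [ 0.5727 -0.0209  0.2994] yaw 21.58 t 1.4 j6 1.16 F [-0.8  5.5 -3.2] M [ 0.29  0.12 -0.  ] gap 85.2
bar [[272.18765895 213.17642087]]
collar [[272.98207708 200.4552971 ]]
```

View pics/w1.png

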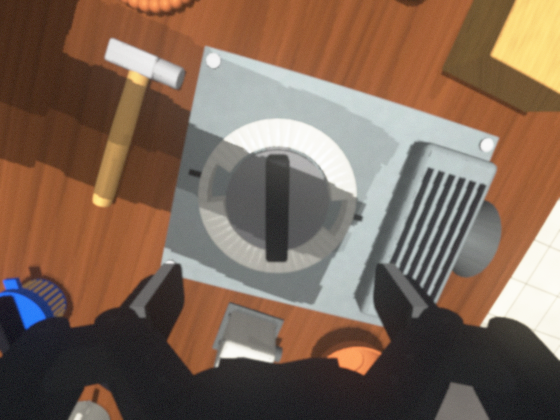

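The wrist view shows the bar centred near (277,208), with ribs at (195,174) and (358,217). I'll measure these with the arm settled.

```bash
python3 - <<'E'
from m import *
im,s=save('wrist','w2')
m=im.max(2)
for thr in(35,45): print(bar('wrist',im,(245,140,310,275),.182,s,thr))
def dk(u,v):
    w=m[v-9:v+10,u-10:u+11].astype(float); k=w<w.min()+25; y,x=np.nonzero(k); return u-10+x.mean(),v-9+y.mean()
r=[dk(195,174),dk(358,217)]; P=onz('wrist',r,.135,s); d=P[1]-P[0]; print(r,P.round(4),P.mean(0).round(4),np.linalg.norm(d),np.degrees(np.arctan2(d[1],d[0])))
W=((im.min(2)>150)).astype(np.uint8)
go((.568,-.0235,.187),21,s)
E
```

```text
Traceback (most recent call last):
  File "m.py", line 7, in bar
    c=comps((im.max(2)<thr).astype(np.uint8),box)[0]
      ~~~~~~~~~~~~~~~~~~~~~~~~~~~~~~~~~~~~~~~~~~~^^^
IndexError: list index out of range
```

```bash
python3 - <<'E'
from m import *
im,s=save('wrist','w3')
m=im.max(2); print(m[200:215:7,255:300:3])
for thr in(48,56): print(bar('wrist',im,(245,140,310,275),.182,s,thr))
def dk(u,v):
    w=m[v-9:v+10,u-10:u+11].astype(float); k=w<w.min()+25; y,x=np.nonzero(k); return u-10+x.mean(),v-9+y.mean()
r=[dk(195,174),dk(358,217)]; P=onz('wrist',r,.135,s); d=P[1]-P[0]; print(r,P.round(4),P.mean(0).round(4),np.linalg.norm(d),np.degrees(np.arctan2(d[1],d[0])))
go((.568,-.0235,.187),21,s)
E
```

```text
[[88 93 88 91 91 82 43 44 49 47 47 45 50 69 90]
 [87 90 90 88 90 81 43 44 43 48 45 48 46 67 89]
 [86 91 87 93 87 79 48 42 43 40 44 42 47 64 87]]
(array([ 0.57559556, -0.03461813]), [0.015510276891291142, 0.05042923614382744], np.float32(-68.41371))
(array([ 0.57395881, -0.02878949]), [0.016407618299126625, 0.06260238587856293], np.float32(-69.3975))
[(np.float64(198.94642857142858), np.float64(170.60714285714286)), (np.float64(362.14285714285717), np.float64(213.21428571428572))] [[ 0.4945 -0.0274  0.135 ]
 [ 0.6461 -0.0115  0.135 ]] [ 0.5703 -0.0195  0.135 ] 0.1523926208685101 5.974156159143532
rot [ 0.0013 -0.0019 -0.0007] shift [-0.002   0.1122 -0.001 ] | 0.112 m 0.1 deg  now [ 0.5698 -0.025   0.2992] yaw 20.89 t 1.5 j6 1.16 F [-0.4 -0.2  0.1] M [-0.04 -0.    0.03] gap 85.6
```

```bash
python3 - <<'E'
from m import *
im=cv2.imread('pics/w3.png')[:,:,::-1]; s=st()
for thr in(62,68,72): print(bar('wrist',im,(245,140,310,280),.182,s,thr))
E
```

```text
(array([ 0.57140654, -0.02722627]), [0.01707134209573269, 0.07109382003545761], np.float32(-68.52109))
(array([ 0.57130784, -0.02535944]), [0.017714617773890495, 0.07465208321809769], np.float32(-69.590164))
(array([ 0.57117414, -0.02462809]), [0.017977671697735786, 0.0761161521077156], np.float32(-69.59015))
```

Request:
apply_moves --pt "0 0 0 -0.001 0.035 0.001 0.0854" --pt "0 0 0 -0.002 0.07 0.001 0.0854" --pt "0 0 0 -0.0027 0.105 0.0013 0.0854" --pt "0 0 0 -0.0027 0.123 0.0013 0.0854" --pt "0 0 0 -0.0027 0.123 0.0013 0.0854"

```text
time_s: 1.97
position: [0.5661, -0.0249, 0.1735]
tool_rot: [-0.58, 0.582, -0.405, 0.401]
ft_force: [-0.6, -0.6, -1.1]
finger_gap: 1.0
```

Request:
apply_moves --pt "0 0 0 0 0 0 0.01" --pt "0 0 0 0 0 0 0.01" --pt "0 0 0 0 0 0 0.01" --pt "0 0 0 0 0 0 0.01" --pt "0 0 0 0 0 0 0.01" --force 80

```text
time_s: 2.38
position: [0.5696, -0.0241, 0.1783]
tool_rot: [0.582, -0.581, 0.402, -0.403]
ft_force: [0.1, 0.6, 0.3]
finger_gap: 0.304
```

Request:
apply_moves --pt "0 0 0 0 0 0 0.01" --pt "0 0 0 0 0 0 0.01" --pt "0 0 0 0 0 0 0.01" --pt "0 0 0 0 0 0 0.01" --pt "0 0 0 0 0 0 0.01"

```text
time_s: 2.8
position: [0.5696, -0.0239, 0.178]
tool_rot: [0.582, -0.581, 0.402, -0.403]
ft_force: [0.2, 0.4, 6.2]
finger_gap: 0.196
```

```bash
python3 -c "
from h import *
go((.570,-.022,.169),20.7)"
```

```text
rot [-0.0013 -0.0002  0.0005] shift [-0.0016  0.009   0.001 ] | 0.009 m 0.1 deg  now [ 0.5696 -0.0239  0.178 ] yaw 20.69 t 2.8 j6 1.17 F [0.2 0.4 6.2] M [ 0.06  0.   -0.01] gap 16.7
```

Request:
apply_moves --pt "0 0 0 0 0.002 0 0.01" --pt "0 0 0 0 0.004 0 0.01" --pt "0 0 0 0 0.006 0 0.01" --pt "0 0 0 0 0.0075 0 0.01" --pt "0 0 0 0 0.0075 0 0.01"

```text
time_s: 3.22
position: [0.5696, -0.0239, 0.1705]
tool_rot: [0.582, -0.581, 0.402, -0.403]
ft_force: [1.0, 0.2, 7.5]
finger_gap: 0.193
```

Request:
apply_moves --pt "0 -0.03 0 0 0 0 0.01" --pt "0 -0.06 0 0 0 0 0.01" --pt "0 -0.12 0 0 0 0 0.01" --pt "0 -0.2 0 0 0 0 0.01" --pt "0 -0.2 0 0 0 0 0.01"

```text
time_s: 3.63
position: [0.5694, -0.0237, 0.1706]
tool_rot: [0.62, -0.619, 0.34, -0.341]
ft_force: [-0.8, 2.0, 8.9]
finger_gap: 0.196
```

```bash
python3 -c "
from h import *
go((.570,-.022,.171),95.7)"
```

```text
rot [-9.0000e-04 -1.1039e+00  1.0000e-03] shift [-0.0012 -0.0004  0.0014] | 0.002 m 63.2 deg  now [ 0.5694 -0.0237  0.1706] yaw 32.45 t 3.63 j6 0.96 F [-0.8  2.   8.9] M [ 0.25  0.3  -0.  ] gap 16.7
```

Request:
apply_moves --pt "0 -0.11 0 0 0 0 0.01" --pt "0 -0.22 0 0 0 0 0.01" --pt "0 -0.33 0 0 0 0 0.01" --pt "0 -0.44 0 0 0 0 0.01" --pt "0 -0.55 0 0 0 0 0.01"

```text
time_s: 4.05
position: [0.5697, -0.0233, 0.1707]
tool_rot: [0.69, -0.688, 0.159, -0.16]
ft_force: [0.4, 9.8, 8.0]
finger_gap: 0.197
```

Request:
apply_moves --pt "0 -0.11 0 0 0 0 0.01" --pt "0 -0.22 0 0 0 0 0.01" --pt "0 -0.33 0 0 0 0 0.01" --pt "0 -0.44 0 0 0 0 0.01" --pt "0 -0.55 0 0 0 0 0.01"

```text
time_s: 4.47
position: [0.5704, -0.0223, 0.171]
tool_rot: [0.707, -0.705, -0.035, 0.033]
ft_force: [4.7, 15.3, 9.1]
finger_gap: 0.197
```

Request:
apply_moves --pt "0 0 0 0 0 0 0.01" --pt "0 0 0 0 0 0 0.01" --pt "0 0 0 0 -0.005 0 0.01" --pt "0 0 0 0 -0.01 0 0.01" --pt "0 0 0 0 -0.018 0 0.01"

```text
time_s: 4.88
position: [0.5702, -0.023, 0.1882]
tool_rot: [0.707, -0.706, -0.033, 0.031]
ft_force: [6.7, 5.6, -0.3]
finger_gap: 0.192
```

```bash
python3 -c "
from h import *
go((.570,-.022,.300),95.7)"
```

```text
rot [-0.0016 -0.0086  0.0022] shift [ 0.0002 -0.1118  0.0012] | 0.112 m 0.5 deg  now [ 0.5702 -0.023   0.1882] yaw 95.21 t 4.88 j6 -0.13 F [ 6.7  5.6 -0.3] M [ 1.13 -1.64 -0.02] gap 16.4
```

Request:
apply_moves --pt "0 0 0 0 -0.015 0 0.01" --pt "0 0 0 0 -0.03 0 0.01" --pt "0 0 0 0 -0.06 0 0.01" --pt "0 0 0 0 -0.09 0 0.01" --pt "0 0 0 0 -0.11 0 0.01"

```text
time_s: 5.3
position: [0.5691, -0.0239, 0.3004]
tool_rot: [-0.706, 0.706, 0.032, -0.031]
ft_force: [1.1, -0.3, -1.7]
finger_gap: 0.194
```

```bash
python3 - <<'E'
from h import *
save('top','t2'); a=cv2.imread('pics/t2.png'); b,_=save('scene','s2'); b=b[:,:,::-1]
cv2.imwrite('pics/v2.png',np.hstack([cv2.resize(a[100:300,140:420],(400,286)),cv2.resize(b[120:363,170:440],(400,286))[:, :]]))
go((.443,.331,.30),80)
E
```

```text
rot [1.000e-04 2.648e-01 4.900e-03] shift [-0.0947  0.0004  0.365 ] | 0.377 m 15.2 deg  now [ 0.5702 -0.024   0.3011] yaw 95.17 t 5.4 j6 -0.13 F [ 0.3 -0.3 -2.6] M [ 0.   -0.02 -0.07] gap 16.4
```

View pics/v2.png

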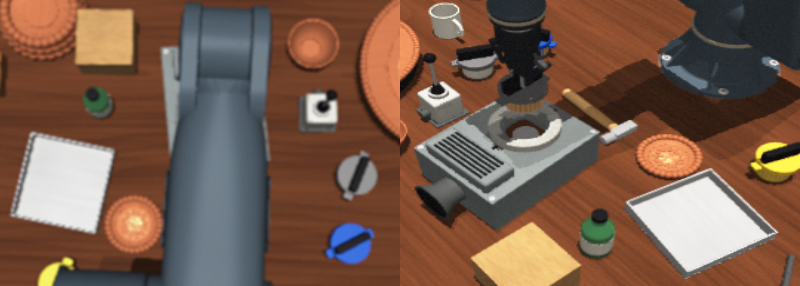

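The spent cartridge is out of the port, with the orange pleats visible under the gripper and the port empty. Next I'll carry it to the tray.

Request:
apply_moves --pt "0 0 0 -0.009 0 0.036 0.01" --pt "0 0 0 -0.019 0 0.073 0.01" --pt "0 0 0 -0.028 0 0.109 0.01" --pt "0 0 0 -0.038 0 0.146 0.01" --pt "0 0 0 -0.047 0 0.182 0.01"

```text
time_s: 5.82
position: [0.5045, 0.1544, 0.2967]
tool_rot: [-0.706, 0.707, 0.031, -0.032]
ft_force: [0.9, 0.3, -2.6]
finger_gap: 0.197
```

Request:
apply_moves --pt "0 0 0 -0.009 0 0.036 0.01" --pt "0 0 0 -0.019 0 0.073 0.01" --pt "0 0 0 -0.028 0 0.109 0.01" --pt "0 0 0 -0.038 0 0.146 0.01" --pt "0 0 0 -0.0475 0 0.183 0.01"

```text
time_s: 6.23
position: [0.4407, 0.3324, 0.2967]
tool_rot: [-0.706, 0.707, 0.031, -0.032]
ft_force: [1.2, 0.2, -2.5]
finger_gap: 0.191
```

Request:
apply_moves --pt "0 0 0 0 0.04 0 0.01" --pt "0 0 0 0 0.08 0 0.01" --pt "0 0 0 0 0.12 0 0.01" --pt "0 0 0 0 0.16 0 0.01" --pt "0 0 0 0 0.19 0 0.01"

```text
time_s: 6.65
position: [0.4402, 0.3299, 0.1036]
tool_rot: [-0.706, 0.707, 0.031, -0.033]
ft_force: [0.6, 1.0, -2.8]
finger_gap: 0.193
```

```bash
python3 -c "
from h import *
save('scene','s3')
go((.443,.331,.090),95)"
```

```text
rot [ 0.0054  0.0032 -0.0087] shift [0.005  0.0088 0.0022] | 0.01 m 0.6 deg  now [0.4383 0.3284 0.0988] yaw 95.18 t 6.7 j6 0.55 F [ -3.5  -2.8 -10.8] M [-0.3   0.32 -0.02] gap 16.1
```

View pics/s3.png

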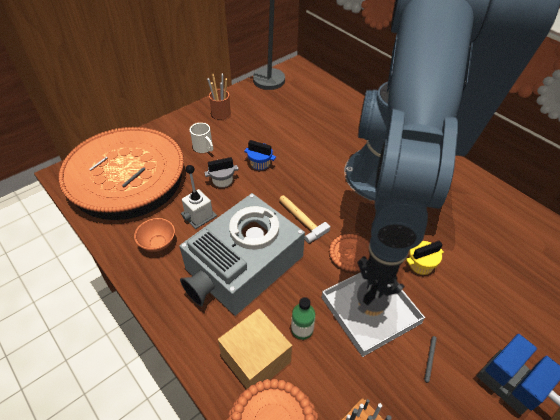

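Request:
apply_moves --pt "0 0 0 0 0.002 0 0.01" --pt "0 0 0 0 0.005 0 0.01" --pt "0 0 0 0 0.008 0 0.01" --pt "0 0 0 0 0.01 0 0.01" --pt "0 0 0 0 0.01 0 0.01"

```text
time_s: 7.12
position: [0.4426, 0.3314, 0.0988]
tool_rot: [0.707, -0.706, -0.032, 0.031]
ft_force: [-0.6, 0.7, -2.2]
finger_gap: 0.195
```

Request:
apply_moves --pt "0 0 0 0 0.002 0 0.01" --pt "0 0 0 0 0.0035 0 0.01" --pt "0 0 0 0 0.005 0 0.01" --pt "0 0 0 0 0.0065 0 0.01" --pt "0 0 0 0 0.0065 0 0.01"

```text
time_s: 7.53
position: [0.4427, 0.332, 0.0927]
tool_rot: [0.707, -0.706, -0.033, 0.031]
ft_force: [-3.6, 2.4, 14.1]
finger_gap: 0.192
```

Request:
apply_moves --pt "0 0 0 0 -0.001 0 0.0854" --pt "0 0 0 0 -0.001 0 0.0854" --pt "0 0 0 0 -0.001 0 0.0854" --pt "0 0 0 0 -0.001 0 0.0854" --pt "0 0 0 0 -0.001 0 0.0854"

```text
time_s: 7.95
position: [0.4421, 0.331, 0.0922]
tool_rot: [-0.706, 0.706, 0.032, -0.032]
ft_force: [1.0, -0.3, 0.1]
finger_gap: 0.886
```

Request:
apply_moves --pt "0 0 0 0 -0.002 0 0.0854" --pt "0 0 0 0 -0.04 0 0.0854" --pt "0 0 0 0 -0.08 0 0.0854" --pt "0 0 0 0 -0.12 0 0.0854" --pt "0 0 0 0 -0.16 0 0.0854"

```text
time_s: 8.37
position: [0.4416, 0.3307, 0.2543]
tool_rot: [-0.706, 0.706, 0.032, -0.032]
ft_force: [1.4, 0.9, 0.4]
finger_gap: 1.0
```

```bash
python3 -c "
from h import *
go((.462,-.345,.265),67)"
```

```text
rot [ 1.000e-04  4.916e-01 -1.000e-04] shift [-0.0406 -0.0106 -0.6748] | 0.676 m 28.2 deg  now [0.4416 0.3307 0.2543] yaw 95.17 t 8.37 j6 0.55 F [1.4 0.9 0.4] M [ 0.09 -0.04  0.01] gap 85.4
```

Request:
apply_moves --pt "0 0 0 -0.002 -0.002 -0.038 0.0854" --pt "0 0 0 -0.004 -0.004 -0.076 0.0854" --pt "0 0 0 -0.007 -0.006 -0.114 0.0854" --pt "0 0 0 -0.009 -0.008 -0.152 0.0854" --pt "0 0 0 -0.011 -0.01 -0.19 0.0854"

```text
time_s: 8.78
position: [0.4478, 0.1392, 0.2626]
tool_rot: [0.706, -0.706, -0.032, 0.032]
ft_force: [0.9, 0.1, 0.2]
finger_gap: 0.997
```

Request:
apply_moves --pt "0 0 0 -0.002 0 -0.038 0.0854" --pt "0 0 0 -0.004 0 -0.076 0.0854" --pt "0 0 0 -0.007 0 -0.114 0.0854" --pt "0 0 0 -0.009 0 -0.152 0.0854" --pt "0 0 0 -0.011 0 -0.19 0.0854"

```text
time_s: 9.2
position: [0.454, -0.0512, 0.2626]
tool_rot: [-0.706, 0.706, 0.032, -0.032]
ft_force: [0.9, -0.3, 0.2]
finger_gap: 0.999
```

Request:
apply_moves --pt "0 0 0 -0.002 0 -0.038 0.0854" --pt "0 0 0 -0.004 0 -0.076 0.0854" --pt "0 0 0 -0.007 0 -0.114 0.0854" --pt "0 0 0 -0.009 0 -0.152 0.0854" --pt "0 0 0 -0.011 0 -0.19 0.0854"

```text
time_s: 9.62
position: [0.4601, -0.2416, 0.2625]
tool_rot: [-0.706, 0.706, 0.032, -0.032]
ft_force: [-0.1, 0.5, 0.5]
finger_gap: 0.997
```

Request:
apply_moves --pt "0 0.12 0 -0.002 0 -0.026 0.0854" --pt "0 0.24 0 -0.004 0 -0.052 0.0854" --pt "0 0.36 0 -0.006 0 -0.078 0.0854" --pt "0 0.48 0 -0.0075 0 -0.105 0.0854" --pt "0 0.49 0 -0.0075 0 -0.105 0.0854"

```text
time_s: 10.03
position: [0.462, -0.3486, 0.2616]
tool_rot: [-0.692, 0.693, -0.144, 0.144]
ft_force: [0.8, -1.0, 0.1]
finger_gap: 1.001
```

```bash
python3 - <<'E'
from m import *
save('wrist','tmp')
im,s=save('wrist','w4'); go((.4625,-.345,.088),67,s)
print(proj('wrist',[(.4625,-.345,.092)],s))
e=60
p=proj('wrist',[(.4625,-.345,.092)],s)[0].astype(int)
for thr in(56,62,68): print(bar('wrist',im,(p[0]-55,p[1]-75,p[0]+55,p[1]+75),.092,s,thr))
g,_=save('top','t4'); print('top spent',bar('top',g,(165,205,210,250),.096))
v=cv2.resize(np.ascontiguousarray(g[190:260,140:230]),(360,280)); cv2.imwrite('pics/v4.png',np.hstack([cv2.resize(im,(373,280)),v])[:,:,::-1])
E
```

```text
rot [ 0.     -0.0034 -0.0008] shift [-0.0002  0.1737  0.0018] | 0.174 m 0.2 deg  now [ 0.4621 -0.3467  0.2617] yaw 66.8 t 10.08 j6 -0.24 F [0.4 1.2 0.3] M [-0.03  0.06  0.05] gap 85.9
[[281.55899602 196.71947067]]
(array([ 0.46218544, -0.34774485]), [0.015313839539885521, 0.08133096247911453], np.float32(-22.766075))
(array([ 0.46262145, -0.34802359]), [0.015495212748646736, 0.0823649913072586], np.float32(-22.764097))
(array([ 0.46236217, -0.34759295]), [0.01663634367287159, 0.08332119882106781], np.float32(-22.307486))
top spent (array([0.43941012, 0.32630941]), [0.016685357317328453, 0.07890407741069794], np.float32(5.473402))
```

View pics/v4.png

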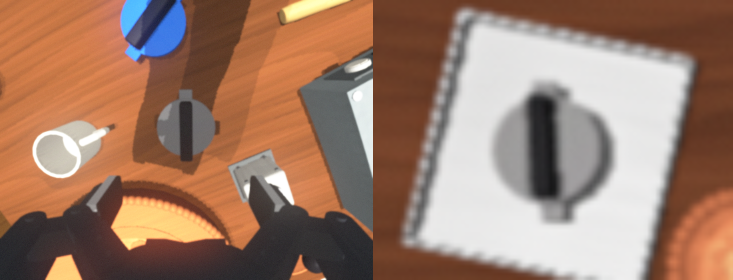

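The spent cartridge stands in the tray, well inside the walls. The fresh bar is at (0.4624,-0.3472), angle -22.7°. I'll descend and grip it.

Request:
apply_moves --pt "0 -0.009 0 0 0.04 0 0.0854" --pt "0 -0.009 0 0 0.08 0 0.0854" --pt "0 -0.009 0 0 0.12 0 0.0854" --pt "0 -0.009 0 0 0.155 0 0.0854" --pt "0 -0.009 0 0 0.1745 0 0.0854"

```text
time_s: 10.6
position: [0.4611, -0.3425, 0.0843]
tool_rot: [0.694, -0.693, 0.137, -0.135]
ft_force: [-1.1, 0.9, -0.5]
finger_gap: 0.997
```

Request:
apply_moves --pt "0 0 0 0 0 0 0.0854" --pt "0 0 0 0 0 0 0.01" --pt "0 0 0 0 0 0 0.01" --pt "0 0 0 0 0 0 0.01" --pt "0 0 0 0 0 0 0.01" --force 80

```text
time_s: 11.02
position: [0.4635, -0.3453, 0.0895]
tool_rot: [-0.693, 0.694, -0.136, 0.138]
ft_force: [0.2, 0.5, 0.9]
finger_gap: 0.453
```

Request:
apply_moves --pt "0 0 0 0 0 0 0.01" --pt "0 0 0 0 0 0 0.01" --pt "0 0 0 0 0 0 0.01" --pt "0 0 0 0 0 0 0.01" --pt "0 0 0 0 0 0 0.01"

```text
time_s: 11.43
position: [0.463, -0.3452, 0.0886]
tool_rot: [-0.693, 0.694, -0.137, 0.138]
ft_force: [-0.6, -0.1, 7.5]
finger_gap: 0.195
```

```bash
python3 -c "
from h import *
go((.5705,-.022,.265),95.5)"
```

```text
rot [ 0.0006 -0.4868  0.0013] shift [-0.0235 -0.1765  0.3398] | 0.384 m 27.9 deg  now [ 0.463  -0.3452  0.0886] yaw 67.61 t 11.43 j6 -0.25 F [-0.6 -0.1  7.5] M [0.24 0.12 0.05] gap 16.7
```

Request:
apply_moves --pt "0 0 0 0 -0.015 0 0.01" --pt "0 0 0 0 -0.05 0 0.01" --pt "0 0 0 0 -0.09 0 0.01" --pt "0 0 0 0 -0.13 0 0.01" --pt "0 0 0 0 -0.17 0 0.01"

```text
time_s: 11.85
position: [0.462, -0.3445, 0.2598]
tool_rot: [0.694, -0.694, 0.137, -0.137]
ft_force: [0.5, -1.1, -1.8]
finger_gap: 0.193
```

Request:
apply_moves --pt "0 0 0 -0.002 -0.002 0.03 0.01" --pt "0 0 0 -0.005 -0.004 0.065 0.01" --pt "0 0 0 -0.007 -0.006 0.1 0.01" --pt "0 0 0 -0.01 -0.008 0.135 0.01" --pt "0 0 0 -0.012 -0.01 0.17 0.01"

```text
time_s: 12.27
position: [0.5162, -0.1816, 0.268]
tool_rot: [0.694, -0.694, 0.137, -0.137]
ft_force: [0.5, -0.9, -2.1]
finger_gap: 0.191
```

Request:
apply_moves --pt "0 -0.1 0 -0.003 0 0.035 0.01" --pt "0 -0.2 0 -0.006 0 0.07 0.01" --pt "0 -0.3 0 -0.009 0 0.105 0.01" --pt "0 -0.4 0 -0.0115 0 0.14 0.01" --pt "0 -0.487 0 -0.0115 0 0.1705 0.01"

```text
time_s: 12.68
position: [0.5706, -0.0188, 0.268]
tool_rot: [0.706, -0.706, -0.036, 0.036]
ft_force: [1.1, 0.1, -2.8]
finger_gap: 0.197
```

Request:
apply_moves --pt "0 0 0 0 0 0 0.01" --pt "0 0 0 0 0 0 0.01" --pt "0 0 0 0 0 0 0.01" --pt "0 0 0 0 0 0 0.01" --pt "0 0 0 0 0 0 0.01"

```text
time_s: 13.1
position: [0.5703, -0.0221, 0.2679]
tool_rot: [-0.706, 0.706, 0.033, -0.033]
ft_force: [-0.3, 0.0, -2.2]
finger_gap: 0.187
```

```bash
python3 -c "
from h import *
go((.5703,-.021,.215),95.7)
im,s=save('wrist','w5')"
```

```text
rot [ 0.0001 -0.0052 -0.    ] shift [0.0001 0.0529 0.0011] | 0.053 m 0.3 deg  now [ 0.5703 -0.0221  0.2679] yaw 95.4 t 13.1 j6 -0.13 F [-0.3  0.  -2.2] M [ 0.01 -0.01 -0.  ] gap 16.0
```

View pics/w5.png

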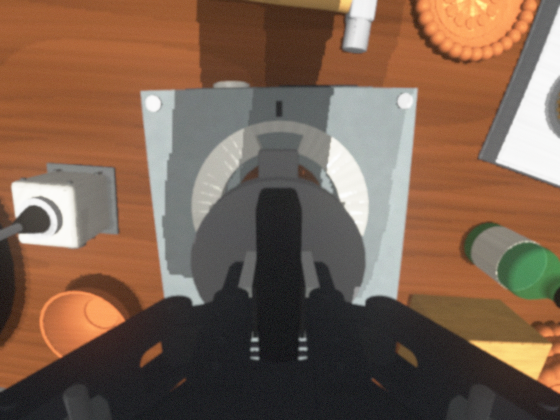

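The wrist view shows the lug at (278,160) lined up with the rib at (279,107), so the fit looks aligned. I'll lower it.

Request:
apply_moves --pt "0 -0.004 0 0 0.02 0.0005 0.01" --pt "0 -0.004 0 0 0.04 0.0005 0.01" --pt "0 -0.004 0 0 0.055 0.0005 0.01" --pt "0 -0.004 0 0 0.068 0.0005 0.01" --pt "0 -0.004 0 0 0.074 0.0005 0.01"

```text
time_s: 13.57
position: [0.5696, -0.0213, 0.1922]
tool_rot: [0.706, -0.706, -0.034, 0.036]
ft_force: [-0.6, -0.8, -2.4]
finger_gap: 0.195
```

Request:
apply_moves --pt "0 0 0 0 0.003 0 0.01" --pt "0 0 0 0 0.007 0 0.01" --pt "0 0 0 0 0.01 0 0.01" --pt "0 0 0 0 0.013 0 0.01" --pt "0 0 0 0 0.013 0 0.01"

```text
time_s: 13.98
position: [0.5707, -0.0209, 0.181]
tool_rot: [-0.706, 0.706, 0.036, -0.035]
ft_force: [-0.9, -3.4, 4.2]
finger_gap: 0.194
```

```bash
python3 -c "
from h import *
go((.570,-.0215,.1716),95.7)"
```

```text
rot [0.0006 0.0005 0.0005] shift [-0.0007  0.0094 -0.0006] | 0.009 m 0.1 deg  now [ 0.5707 -0.0209  0.181 ] yaw 95.73 t 13.98 j6 -0.14 F [-0.9 -3.4  4.2] M [-0.6   0.33 -0.01] gap 16.5
```

Request:
apply_moves --pt "0 0 0 0 0.003 0 0.01" --pt "0 0 0 0 0.006 0 0.01" --pt "0 0 0 0 0.0095 0 0.01" --pt "0 0 0 0 0.0095 0 0.01" --pt "0 0 0 0 0.0095 0 0.01"

```text
time_s: 14.4
position: [0.5709, -0.0208, 0.172]
tool_rot: [-0.706, 0.706, 0.036, -0.035]
ft_force: [-2.2, -3.7, 8.0]
finger_gap: 0.194
```

Request:
apply_moves --pt "0 0.05 0 0 0 0 0.01" --pt "0 0.12 0 0 0 0 0.01" --pt "0 0.2 0 0 0 0 0.01" --pt "0 0.28 0 0 0 0 0.01" --pt "0 0.36 0 0 0 0 0.01"

```text
time_s: 14.82
position: [0.5711, -0.0203, 0.1723]
tool_rot: [0.701, -0.701, 0.092, -0.093]
ft_force: [-2.1, 1.7, 7.6]
finger_gap: 0.193
```

```bash
python3 -c "
from h import *
go((.570,-.0215,.1716),20.7)"
```

```text
rot [-0.0017  0.946   0.001 ] shift [-0.0007  0.0007 -0.0014] | 0.002 m 54.2 deg  now [ 0.5711 -0.0203  0.1723] yaw 74.9 t 14.82 j6 0.23 F [-2.1  1.7  7.6] M [0.4  0.35 0.09] gap 16.5
```

Request:
apply_moves --pt "0 0.1 0 0 0 0 0.01" --pt "0 0.2 0 0 0 0 0.01" --pt "0 0.3 0 0 0 0 0.01" --pt "0 0.4 0 0 0 0 0.01" --pt "0 0.48 0 0 0 0 0.01"

```text
time_s: 15.23
position: [0.5713, -0.0203, 0.1724]
tool_rot: [0.659, -0.658, 0.257, -0.258]
ft_force: [0.1, 0.8, 7.4]
finger_gap: 0.193
```

Request:
apply_moves --pt "0 0.1 0 0 0 0 0.01" --pt "0 0.2 0 0 0 0 0.01" --pt "0 0.3 0 0 0 0 0.01" --pt "0 0.4 0 0 0 0 0.01" --pt "0 0.46 0 0 0 0 0.01"

```text
time_s: 15.65
position: [0.5715, -0.0203, 0.1725]
tool_rot: [0.583, -0.582, 0.4, -0.401]
ft_force: [-0.0, 1.3, 7.3]
finger_gap: 0.194
```

Request:
apply_moves --pt "0 0 0 0 0 0 0.01" --pt "0 0 0 0 0 0 0.01" --pt "0 0 0 0 0 0 0.01" --pt "0 0 0 0 0 0 0.01" --pt "0 0 0 0 0 0 0.01"

```text
time_s: 16.07
position: [0.5714, -0.0203, 0.1724]
tool_rot: [0.584, -0.583, 0.399, -0.4]
ft_force: [0.5, 2.2, 8.1]
finger_gap: 0.196
```

```bash
python3 -c "
from h import *
go((.570,-.0215,.1786),20.7)"
```

```text
rot [-0.0026  0.0099  0.0004] shift [ 0.0006 -0.0062 -0.0018] | 0.006 m 0.6 deg  now [ 0.5714 -0.0203  0.1724] yaw 21.26 t 16.07 j6 1.16 F [0.5 2.2 8.1] M [ 0.25 -0.18 -0.08] gap 16.7
```

Request:
apply_moves --pt "0 0.008 0 0 -0.0015 0 0.01" --pt "0 0.008 0 0 -0.003 0 0.01" --pt "0 0.008 0 0 -0.0045 0 0.01" --pt "0 0.008 0 0 -0.006 0 0.01" --pt "0 0.008 0 0 -0.006 0 0.01"

```text
time_s: 16.48
position: [0.5714, -0.0203, 0.1783]
tool_rot: [0.583, -0.581, 0.401, -0.402]
ft_force: [2.0, 1.9, 6.4]
finger_gap: 0.189
```

```bash
python3 -c "
from h import *
go((.570,-.0215,.1786),20.7)"
```

```text
rot [-0.0025  0.0019  0.0004] shift [ 0.0006 -0.0003 -0.0017] | 0.002 m 0.2 deg  now [ 0.5714 -0.0203  0.1783] yaw 20.81 t 16.48 j6 1.17 F [2.  1.9 6.4] M [ 0.26 -0.52 -0.02] gap 16.2
```

Locked height is reached and the spring is still pushing up at about 8 N, so the lugs are in the notches. I'll release, rise and check.

Request:
apply_moves --pt "0 0 0 0 0 0 0.0854" --pt "0 0 0 0 0 0 0.0854" --pt "0 0 0 0 0 0 0.0854" --pt "0 0 0 0 0 0 0.0854" --pt "0 0 0 0 0 0 0.0854"

```text
time_s: 16.9
position: [0.5704, -0.0206, 0.1771]
tool_rot: [-0.582, 0.582, -0.402, 0.401]
ft_force: [0.1, -0.2, 0.2]
finger_gap: 0.889
```

Request:
apply_moves --pt "0 0 0 0 -0.005 0 0.0854" --pt "0 0 0 0 -0.035 0 0.0854" --pt "0 0 0 0 -0.07 0 0.0854" --pt "0 0 0 0 -0.11 0 0.0854" --pt "0 0 0 0 -0.14 0 0.0854"

```text
time_s: 17.32
position: [0.5702, -0.0206, 0.3207]
tool_rot: [0.582, -0.582, 0.401, -0.402]
ft_force: [1.1, -0.2, 0.1]
finger_gap: 1.0
```

Request:
apply_moves --pt "0 0 0 0 0 0 0.0854" --pt "0 0 0 0 0 0 0.02" --pt "0 0 0 0 0 0 0" --pt "0 0 0 0 0 0 0" --pt "0 0 0 0 0 0 0"

```text
time_s: 17.73
position: [0.57, -0.0206, 0.3163]
tool_rot: [-0.582, 0.582, -0.402, 0.401]
ft_force: [0.4, -0.1, 1.0]
finger_gap: 0.453
```

```bash
python3 - <<'E'
from m import *
im,s=save('wrist','w6'); go((.60,-.2,.3),21,s)
for thr in(62,68,72): print(bar('wrist',im,(235,120,320,280),.182,s,thr))
b,_=save('scene','s6'); v=cv2.resize(np.ascontiguousarray(b[140:300,160:320]),(420,420),interpolation=cv2.INTER_CUBIC)
cv2.imwrite('pics/v6.png',np.hstack([cv2.resize(im,(380,285)).copy() if 0 else cv2.copyMakeBorder(cv2.resize(im,(380,285)),0,135,0,0,0),v])[:,:,::-1])
E
```

```text
rot [ 0.0017 -0.0036 -0.0007] shift [ 0.1784  0.0162 -0.0357] | 0.183 m 0.2 deg  now [ 0.57   -0.0206  0.3163] yaw 20.8 t 17.73 j6 1.17 F [ 0.4 -0.1  1. ] M [ 0.01 -0.03 -0.02] gap 38.7
(array([ 0.57169408, -0.02201139]), [0.017391378059983253, 0.08200110495090485], np.float32(-69.58463))
(array([ 0.57105094, -0.02222212]), [0.01818900555372238, 0.08211014419794083], np.float32(-68.567955))
(array([ 0.57086819, -0.02188488]), [0.018289746716618538, 0.08287009596824646], np.float32(-68.57401))
```

View pics/v6.png

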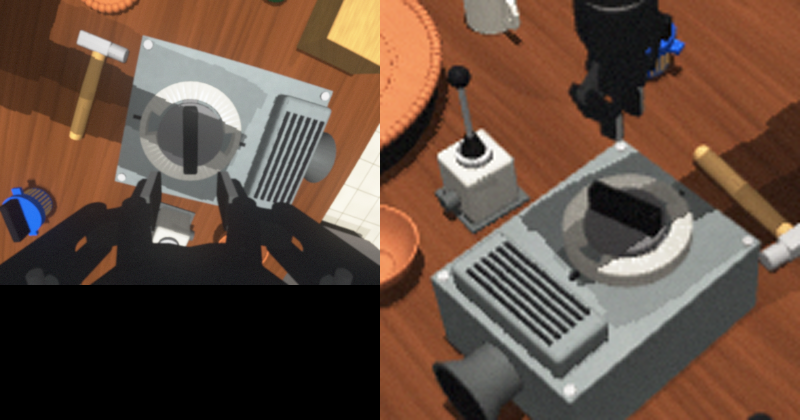

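The fresh cartridge is locked: bar angle about 75° clockwise of the port axis, apparent length 82 mm at the locked height. Next I'll locate the ball by triangulation.

```bash
python3 - <<'E'
from m import *
def ball(n,f,box):
    im=cv2.imread(f'pics/{f}.png'); c=comps((im.max(2)<50).astype(np.uint8),box,8)[0]; (u,v),r=cv2.minEnclosingCircle(c); print(n,u,v,r); return u,v
a=ball('top','t4',(366,158,380,174)); b=ball('scene','s6',(180,162,200,176))
c1,d1=ray('top',[a]); c2,d2=ray('scene',[b]); A=np.c_[d1[0],-d2[0]]; t,_,_,_=np.linalg.lstsq(A,c2-c1,rcond=None)
p,q=c1+d1[0]*t[0],c2+d2[0]*t[1]; print('ball',p.round(4),q.round(4),(p-q).round(4))
print('top at .208',onz('top',[a],.208).round(4),'scene',onz('scene',[b],.208).round(4))
go((.60,-.2,.3),21)
E
```

```text
top 371.5 166.5 3.5356338024139404
scene 187.0 171.0 7.211202621459961
ball [ 0.6199 -0.2693  0.1958] [ 0.6239 -0.2726  0.1973] [-0.004   0.0033 -0.0014]
top at .208 [[ 0.6172 -0.2673  0.208 ]] scene [[ 0.6286 -0.2622  0.208 ]]
rot [ 0.0013 -0.0035 -0.0005] shift [ 0.1783  0.0165 -0.0358] | 0.183 m 0.2 deg  now [ 0.5702 -0.0206  0.3166] yaw 20.8 t 17.83 j6 1.17 F [-0.4  1.1  0.3] M [ 0.   -0.02 -0.02] gap 23.0
```

Request:
apply_moves --pt "0 0.07 0 0.036 0 -0.004 0" --pt "0 0.14 0 0.072 0 -0.007 0" --pt "0 0.21 0 0.108 0 -0.011 0" --pt "0 0.29 0 0.144 0 -0.014 0" --pt "0 0.363 0 0.178 0 -0.018 0"

```text
time_s: 18.25
position: [0.6169, -0.1952, 0.3169]
tool_rot: [0.499, -0.499, 0.501, -0.501]
ft_force: [0.8, -0.0, 0.3]
finger_gap: 0.0
```

Request:
apply_moves --pt "0 0 0 0 0.03 0 0" --pt "0 0 0 0 0.06 0 0" --pt "0 0 0 0 0.09 0 0" --pt "0 0 0 0 0.109 0 0" --pt "0 0 0 0 0.109 0 0"

```text
time_s: 18.67
position: [0.6148, -0.1928, 0.2036]
tool_rot: [0.499, -0.501, 0.502, -0.498]
ft_force: [-0.8, 1.4, 0.0]
finger_gap: 0.003
```

```bash
python3 - <<'E'
from m import *
im,s=save('wrist','w7'); go((.617,-.294,.207),0,s)
b,_=save('scene','s7'); v=cv2.resize(np.ascontiguousarray(b[130:250,140:260]),(420,420),interpolation=cv2.INTER_CUBIC)
cv2.imwrite('pics/v7.png',np.hstack([cv2.copyMakeBorder(cv2.resize(im,(380,285)),0,135,0,0,0),v])[:,:,::-1])
E
```

```text
rot [ 0.0067 -0.0002 -0.0021] shift [ 0.1011 -0.0036  0.0022] | 0.101 m 0.4 deg  now [ 0.6148 -0.1928  0.2036] yaw -0.01 t 18.67 j6 1.27 F [-0.8  1.4  0. ] M [0.   0.05 0.03] gap 0.2
```

View pics/v7.png

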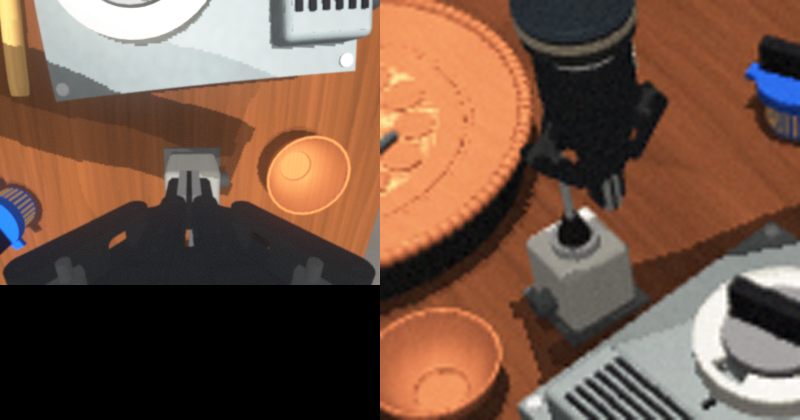

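The fingers are in line with the switch box, at about column 190 in the reduced wrist view. Now I'll push the ball over.

Request:
apply_moves --pt "0 0 0 0.02 0 0 0" --pt "0 0 0 0.04 0 0 0" --pt "0 0 0 0.055 0 0 0" --pt "0 0 0 0.07 0 0 0" --pt "0 0 0 0.08 0 0 0"

```text
time_s: 19.18
position: [0.6171, -0.275, 0.2092]
tool_rot: [-0.5, 0.5, -0.5, 0.501]
ft_force: [0.2, 1.5, -0.7]
finger_gap: 0.002
```

Request:
apply_moves --pt "0 0 0 0.006 0 0 0" --pt "0 0 0 0.012 0 0 0" --pt "0 0 0 0.018 0 0 0" --pt "0 0 0 0.018 0 0 0" --pt "0 0 0 0.018 0 0 0"

```text
time_s: 19.6
position: [0.6169, -0.2913, 0.2083]
tool_rot: [0.5, -0.5, 0.5, -0.5]
ft_force: [-0.0, 1.4, -0.2]
finger_gap: -0.0
```

```bash
python3 - <<'E'
from m import *
go((.617,-.294,.207),0)
b,_=save('scene','s8'); a,_=save('top','t8')
V=lambda i,u,v:cv2.resize(np.ascontiguousarray(i[v:v+100,u:u+100]),(400,400),interpolation=cv2.INTER_CUBIC)
cv2.imwrite('pics/v8.png',np.hstack([V(a,320,120),V(b,150,130)])[:,:,::-1])
E
```

```text
rot [-0.     -0.     -0.0001] shift [0.0027 0.0013 0.0001] | 0.003 m 0.0 deg  now [ 0.6169 -0.2913  0.2083] yaw -0.0 t 19.6 j6 1.13 F [-0.   1.4 -0.2] M [ 0.3  -0.05  0.05] gap -0.0
```

View pics/v8.png

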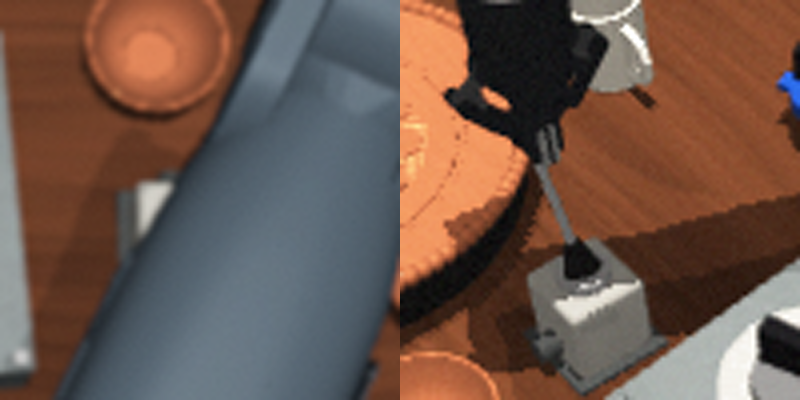

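```bash
python3 - <<'E'
from h import *
c,d=ray('scene',[(185,171.2),(194,190)]); P=c+d*((.617-c[0])/d[:,0])[:,None]; print(P.round(3))
for p in P: print(np.arctan2(-.266-p[1],p[2]-.09))
go((.617,-.3,.207),0)
E
```

```text
[[ 0.617 -0.302  0.17 ]
 [ 0.617 -0.266  0.116]]
0.42505687725952485
0.004041427446791616
rot [-0.0003  0.0004  0.    ] shift [ 0.009   0.0015 -0.    ] | 0.009 m 0.0 deg  now [ 0.617  -0.291   0.2085] yaw 0.03 t 19.7 j6 1.13 F [-0.9  1.7  0.6] M [0.28 0.01 0.  ] gap -0.1
```

Request:
apply_moves --pt "0 0 0 0.002 0 0 0" --pt "0 0 0 0.004 0 0 0" --pt "0 0 0 0.004 0 0 0" --pt "0 0 0 0.004 0 0 0" --pt "0 0 0 0.004 0 0 0"

```text
time_s: 20.12
position: [0.6168, -0.2953, 0.2082]
tool_rot: [0.5, -0.5, 0.5, -0.5]
ft_force: [0.2, 2.9, -1.2]
finger_gap: -0.001
```

Request:
apply_moves --pt "0 0 0 -0.012 0 0 0" --pt "0 0 0 -0.025 0 0 0" --pt "0 0 0 -0.04 0 0 0" --pt "0 0 0 -0.06 0 0 0" --pt "0 0 0 -0.08 0 0 0"

```text
time_s: 20.53
position: [0.6167, -0.2134, 0.2085]
tool_rot: [-0.5, 0.5, -0.5, 0.5]
ft_force: [0.3, -0.1, 0.3]
finger_gap: 0.002
```

Request:
apply_moves --pt "0 0 0 -0.02 -0.01 0 0" --pt "0 0 0 -0.04 -0.04 0 0" --pt "0 0 0 -0.06 -0.07 0 0" --pt "0 0 0 -0.06 -0.1 0 0" --pt "0 0 0 -0.06 -0.12 0 0"

```text
time_s: 20.95
position: [0.6168, -0.1527, 0.3319]
tool_rot: [0.501, -0.5, 0.498, -0.5]
ft_force: [0.6, -0.6, 0.3]
finger_gap: -0.0
```

```bash
python3 - <<'E'
from m import *
save('scene','s9'); s=st(); print(s['time_s'],s['position'],s['ft_force'])
E
```

```text
21.0 [ 0.61727403 -0.15338043  0.33474631] [ 1.76654624 -1.10927957  2.83149006]
```

View pics/s9.png

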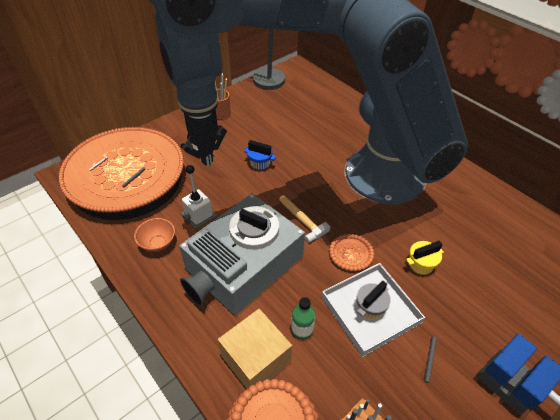

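The stick is back upright with its ball at (190,169). The fresh filter is in the port at (254,218), the spent one stands in the tray at (374,297), and the bystanders have not moved. I'm handing the job in.

```bash
python3 -c "
from h import *
print(ctrl.sign_off())"
```

```text
the job is handed in; nothing more can be done
None
```

The filter is changed and the extractor's wobble stick was pushed, all in the order asked, and the job was handed in at about 21 s of the 70 s allowed.

- **Spent cartridge:** I pushed it down 7.5 mm, turned it 75° anticlockwise and lifted it out. It stands upright near the tray's centre, with its bar at about (0.439, 0.326).
- **Fresh cartridge:** I seated it, pressed it in to about -37 mm and turned it 75° clockwise. It then rose to the locked height with the spring still pushing up at about 8 N. After release its bar measured about 75° clockwise of the port axis, and its apparent length fitted the locked height.
- **Stick:** Only after the lock, I pushed it over towards -y, then let it go. The last picture shows it upright with the robot clear of everything.

**Uncertain points:**
- **Trip not confirmed:** No signal reports that the stick tripped. I estimated a tilt of about 0.45 rad from the finger travel and one picture, against the 0.30 rad needed. The picture readings were rough (0.42 to 0.6 rad), and the push force of 1.4 to 2.9 N was near the stated 2 N.
- **Ball position:** The two camera views disagreed by about 5 mm on where the ball was, so I used the top view.

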